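# Open the touch-latch supply cupboard

### The arm

A 6-joint arm with a two-finger parallel gripper is mounted at the origin on the work surface. World frame = base frame: x ahead of the robot, y to its left, z up, the work surface at z = 0. Lengths are in mm, angles in rad, forces in N, time in s.
With the tool pointing down it reaches from about 400 to 925 mm from the base axis. Payload 12.5 kg.
Tool frame: the origin (TCP) lies where the fingers leave the gripper's body, on its centre line; the fingertips stand 78 mm ahead of it and the grasp point (between the pads) lies 59 mm ahead of it (env.tip_extent is the distance from the TCP to the fingertips, in mm); z points along the fingers, y is the direction in which the jaws open and shut (so a half turn about z gives the same grasp; the last joint's range is limited). The gripper opens to 95 mm and grips with 3 to 60 N. Pads are 20 mm wide; open, the fingers measure 119 mm over their backs; the gripper's body (75 mm by 180 mm) begins 59 mm behind the grasp point.
Start: joints at [1.223, 0.491, 1.559, -0, 1.092, -0.106], TCP at [149.636, 606.834, 292.261] pointing down, gripper open.
Joint ranges: [-3.1, 3.1], [-0.84, 2.19], [0.05, 2.79], [-1.13, 4.28], [0.06, 2.93], [-2.69, 2.69]. Speed limits (rad/s): [2.22, 2.22, 2.79, 3.14, 3.14, 3.14].

### API

Orientations are given as [roll, pitch, yaw] about the fixed x, y, z axes, in that order (R = Rz(yaw) Ry(pitch) Rx(roll)).
In Python, from cell import env gives the robot as it stands. The module is installed in compiled form; this text tells all that it offers.
- The arm moves only by the tool play_rows, never from a script. Its argument "targets" is a list of rows, each an object with "linear": the shift along the tool's x, y, z in mm, a list of three; "turn": the turn about the tool's z in rad. A call has 1 to 20 rows; each row is the pose to reach, as a shift and turn from the pose commanded when the call began, along the tool's axes at that moment; what a row does not reach only later rows make up. A row lasts 1/8 s, in which the tool goes at most 62.5 mm and 10.7 degrees, less where a joint would pass 70% of its speed; a pose out of reach is approached as far as the arm can. A call with a gripper value outside its range is refused whole. "hand" is the finger opening in mm, from 0 to 95.1, set as the call begins (left out, the last holds). The fingers move at their own pace and stop on an object; the grip force is fixed at half the most. Time passes only in rows, so rows that repeat a pose let the fingers close. It gives the time, the measured TCP pose, the force and the opening at its end, in the units of the state.
- env.state(): the state, without advancing time (a new reading comes with each control period).
- env.read_camera(name): name is "scene" or "top"; returns (picture, depth): 420x560x3 uint8, red, green, blue; 420x560 float32, mm along the optical axis (not along the pixel's ray), 0 where there is no reading.
- env.camera_params(name): a dict with "fx", "fy", "cx", "cy" (pixels), "k1" (the pictures are not rectified: a ray, as slopes to the right and down, at radius r is drawn at 1 + k1 r^2 times it, then the intrinsics apply), "R" (3x3) and "t" (3): a world point X has camera coordinates R X + t. Camera axes: x right, y down, z forward; pixel columns grow to the right and rows downward; lengths in mm; the calibration is good to about 2 mm. A picture is of the moment at which its call begins. camera_params takes no time and is no camera call.
- env.job_done(): hands the job in, once; it reports no verdict.
The state is a dict: "t": time; "joints": joint angles; "qvel": joint speeds; "tau": joint torques, N m; "eef_pos": TCP position; "tcp_rot": TCP orientation; "ft_force": force on the tool from outside, world axes, zero at the start; "moment": the same for the moment, N m; "opening": opening from 0.0 (shut) to 1.0 (fully open).
Only numpy, scipy, OpenCV 4.12 (cv2) and the standard library are available. Lean on these libraries where they do the work, as an engineer would, in place of code of your own. Each camera call takes 0.05 s, during which the arm holds its last target.

### The job

Open the blue left-hand door of the supply cupboard wide, about square to the cupboard, using fingertips only: first slide the carton standing in front of it along the bench out of the door's way, then press the blue door near its free edge until the touch catch lets go, take the fingers away so that it springs ajar by itself, and swing it open from behind its free edge. Handle the door gently, do not let it and the carton knock into each other, and leave the grey door shut and everything else on the bench where it is. Nothing is to be picked up: the carton stays flat on the bench throughout.

Things in the scene. Friction and masses are not known exactly. Their poses are not given: they have to be found in the camera images.
- cupboard: White bench-top cupboard, fixed, 330 mm wide (y), 280 mm high; carcass from x = -90 mm (front) to +110 mm (back); flat bare roof. Origin: centre of its footprint, on the bench; x points from front to back into it, y to the left as one faces its front, z up. It stands to the robot's left, front towards the middle of the bench. Two handleless doors cover the front: blue left (+y), grey right (-y), 3 mm apart at y = 0.
- blue_door (a joint): Blue (left) door's angle, rad: 0 shut and caught, -0.03 pressed fully in (4 mm at the press point), 0.5 ajar, 1.57 square to the cupboard, 1.75 its stop. Pressing 3 to 4 mm in near the free edge (about 4 N, then a firm stop) trips the catch; as the fingers withdraw a spring hinge opens the door to about 0.5 within 3 s. From there it turns with under 2 N at the edge if swung slowly and stays where left. The catch does not close again.
- blue_press (a point): Where to press: point on the blue door's outer face, 133 mm from the hinge line (28 mm from the free edge), 250 mm above the bench. Moves with the door; its axes: x from outer to inner face, y along the door towards the hinge, z up. The door is 161 mm wide, 16 mm thick, from 25 to 277 mm above the bench; shut, its outer face is at x = -111 mm in the cupboard's frame, its inner face at -95 mm.
- blue_edge (a point): Middle of the blue door's free upright edge, 161 mm from the hinge line, 250 mm above the bench. Moves with the door. With the door ajar it stands about 80 mm out from its shut position, so that a fingertip gets in behind it.
- blue_hinge (a point): Point on the blue door's upright hinge axis, 250 mm above the bench: x = -95 mm, y = +163 mm in the cupboard's frame, in the plane of the door's inner face. The door swings outwards about it (clockwise seen from above), sweeping a radius of 164 mm.
- grey_edge (a point): Middle of the grey (right) door's free upright edge, next to the blue door's, 250 mm above the bench. The grey door is the mirror image of the blue one, hinged on the right, with the same touch catch, and starts and must stay shut.
- carton: Loose closed carton, kraft with a white lid and a tan tape band, 100 (x) x 130 (y) x 60 mm high, 0.3 to 0.55 kg, in front of the blue door, roughly square to it and 20 to 60 mm off it. Origin: centre of its underside, z up. Pushed low down it slides with 2 to 4 N. The bench in front of the grey door is free for it.
- tape_roll: Bystander: roll of brown packing tape lying flat, 100 mm outside diameter, 48 mm high; origin at the centre of its underside, z up.
- label_roll: Bystander: white roll of blank labels standing on end, 90 mm diameter, 100 mm high, to the left of the cupboard; origin at the centre of its underside.
- scanner: Bystander: black hand-held barcode scanner lying flat, about 180 x 66 x 38 mm; origin on its underside near the middle, x towards its head.
- marker: Bystander: white marker pen with a black cap lying flat, 130 mm long, 18 mm thick; origin on its underside near the middle, x along it.
- flat_carton: Bystander: closed flat carton, kraft with a white lid, 170 x 130 x 35 mm; origin at the centre of its underside.
- knife: Bystander: orange safety knife lying flat, 130 x 26 x 19 mm, blade retracted; origin at the centre of its underside, x along it.

How it is judged (in metres and radians):
On the way, in this order (a step that is already met when the one before it is completed fails the run):
1. the blue door is pressed in at its catch (value of joint blue_door below -0.012 rad), for 0.02 s.
2. the blue door has sprung ajar by itself, with the fingers off it (value of joint blue_door between 0.3 and 0.8 rad and contact force between the fingers and blue_door below 0.1 N), for 0.2 s.
At the end, for the whole second after the job is handed in: The blue door stands still at more than 1.25 rad (72 degrees) open, the grey door is shut (its free edge within 4 mm of where it was), and the carton stands still, flat on the bench and clear of the blue door (value of joint blue_door above 1.25 rad and velocity of joint blue_door between -0.05 and 0.05 rad/s and distance of grey_edge from where it was at the start of the episode below 0.004 m and height (world z) of carton below 0.006 m and angle between carton's own z axis and vertical below 0.06 rad and linear speed of carton below 0.02 m/s and contact force between blue_door and carton below 0.1 N); the robot touches nothing.
It fails at once if the grey door comes open (distance of grey_edge from where it was at the start of the episode above 0.012 m).
It fails at once if the carton is lifted (over 12 mm) or tipped (over 0.2 rad) (height (world z) of carton above 0.012 m or angle between carton's own z axis and vertical above 0.2 rad).
It fails at once if the blue door and the carton knock into each other (over 1.5 N) (contact force between blue_door and carton above 1.5 N).
It fails at once if the blue door is squeezed or forced (over 60 N by the fingers) (contact force between the fingers and blue_door above 60 N).
It fails at once if another thing on the bench is moved by more than 25 mm or lifted (distance of any of tape_roll, label_roll, scanner, marker, flat_carton, knife from where it was at the start of the episode above 0.025 m).
It also fails if it takes over 64 s, if anything falls off the work surface, if the arm or the gripper's body presses on something with over 40 N, if the wrist force passes 120 N, or if a joint passes its speed limit or range.

## Working session

There is one attempt and no reset: what is moved stays moved. The work goes in short steps, Python scripts to look and compute and a tool call to move; the robot and the scene stay as the last step left them, time stands still between calls to the robot, and variables do not carry over. Pictures are saved under pics/ and viewed, and the job is handed in when it is done.

Besides the shell and the picture viewer there is one more tool, called after ">>>" by a JSON object that holds its "api" and its "payload", one argument or row to a line. play_rows: Moves the arm, as the interface text tells. Its arguments: {"type":"object","properties":{"targets":{"type":"array","items":{"type":"object","properties":{"linear":{"type":"array","items":{"type":"number"}},"turn":{"type":"number"}}}},"hand":{"type":"number"}},"required":["targets"]}

```bash
mkdir -p pics
python3 - <<'E'
from cell import env
import cv2,numpy as np
s=env.state()
for k,v in s.items(): print(k,np.round(v,4).tolist() if not isinstance(v,str) else v)
for n in("scene","top"):
    p,d=env.read_camera(n); cv2.imwrite(f"pics/{n}0.png",p[:,:,::-1]); np.save(f"pics/{n}0_d.npy",d); np.save(f"pics/{n}0.npy",p)
    c=env.camera_params(n); print({k:np.round(v,4).tolist() for k,v in c.items()})
E
```

```text
t 0.0
joints [1.2234, 0.4916, 1.5594, -0.0, 1.0917, -0.1056]
qvel [0.0002, -0.0009, -0.0014, -0.0006, -0.0004, -0.0001]
tau [-0.0012, -61.2632, -25.8173, 0.0692, 0.0482, -0.0001]
eef_pos [149.5883, 606.6787, 291.6618]
tcp_rot [-3.1405, -0.0001, 2.8998]
ft_force [0.0033, -0.4183, 0.0959]
moment [-0.0466, 0.0178, -0.0211]
opening 0.9996
{'fx': 442.5027, 'fy': 442.5027, 'cx': 285.8642, 'cy': 206.3511, 'k1': -0.0021, 'R': [[-0.9587, 0.2845, -0.0053], [0.2683, 0.8973, -0.3505], [-0.095, -0.3374, -0.9365]], 't': [557.1049, -148.6153, 1204.4217]}
{'fx': 536.0117, 'fy': 536.0117, 'cx': 281.9244, 'cy': 211.2968, 'k1': -0.1113, 'R': [[0.0251, -0.9997, 0.0011], [-0.9972, -0.0251, -0.0707], [0.0707, 0.0006, -0.9975]], 't': [23.6515, 613.1556, 1354.4013]}
```

View pics/scene0.png

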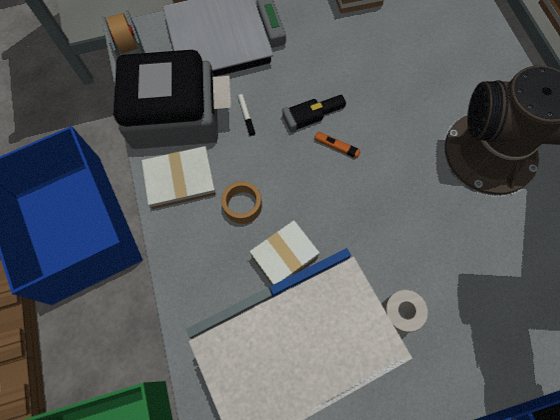

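View pics/top0.png

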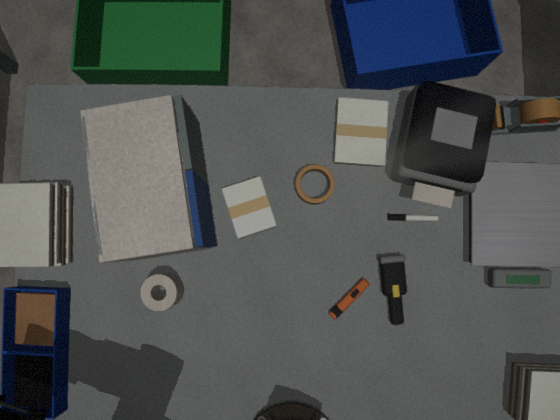

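The top view shows the cupboard roof at about x 85–190, y 97–260 px. The blue door runs along its right side at (200,210) and the grey door is at (185,135). The carton is at (250,207), the tape roll at (315,183) and the label roll at (159,292). Next I'll measure them.

```bash
cat > h.py <<'E'
from cell import env
import cv2,numpy as np
def rayplane(n,uv,z):
    c=env.camera_params(n);K=np.array([[c['fx'],0,c['cx']],[0,c['fy'],c['cy']],[0,0,1]])
    s=cv2.undistortPoints(np.array(uv,float).reshape(-1,1,2),K,np.array([c['k1'],0,0,0,0.])).reshape(-1,2)
    R=np.array(c['R']);t=np.array(c['t']);C=-R.T@t
    D=np.c_[s,np.ones(len(s))]@R
    return C+D*((z-C[2])/D[:,2])[:,None]
def world(n,d):
    H,W=d.shape;u,v=np.meshgrid(np.arange(W),np.arange(H))
    c=env.camera_params(n);K=np.array([[c['fx'],0,c['cx']],[0,c['fy'],c['cy']],[0,0,1]])
    s=cv2.undistortPoints(np.stack([u,v],-1).reshape(-1,1,2).astype(float),K,np.array([c['k1'],0,0,0,0.])).reshape(-1,2)
    P=np.c_[s,np.ones(len(s))]*d.reshape(-1,1)
    return ((P-np.array(c['t']))@np.array(c['R'])).reshape(H,W,3)
E
python3 - <<'E'
from h import *
for n in("top","scene"):
    p=np.load(f"pics/{n}0.npy");d=np.load(f"pics/{n}0_d.npy");X=world(n,d)
    z=X[...,2]
    def comp(m,zpl,name,amin,amax):
        k,l,st,ce=cv2.connectedComponentsWithStats(m.astype(np.uint8))
        for i in range(1,k):
            if amin<st[i,4]<amax:
                pts=X[l==i][:,:2].astype(np.float32);(c,w,a)=cv2.minAreaRect(pts)
                print(n,name,ce[i].round(),'area',st[i,4],'c',np.round(c),'size',np.round(w),'ang',round(a,1),'z',np.median(z[l==i]).round(1))
    ok=d>0
    comp(ok&(z>265)&(z<295),280,'roof',1500,1e6)
    comp(ok&(z>52)&(z<68),60,'z60',400,1e6)
    comp(ok&(z>40)&(z<52),48,'z48',200,1e6)
    comp(ok&(z>92)&(z<108),100,'z100',300,1e6)
    hsv=cv2.cvtColor(p,cv2.COLOR_RGB2HSV)
    b=(hsv[...,0]>100)&(hsv[...,0]<125)&(hsv[...,1]>120)&(z>270)&(z<284)
    comp(b,277,'bluetop',100,1e6)
E
```

```text
top roof [136. 179.] area 14549 c [658. 351.] size [333. 203.] ang 10.4 z 280.5
top z60 [500. 193.] area 504 c [ 673. -518.] size [119. 127.] ang 63.9 z 53.4
top z60 [248. 207.] area 2090 c [619. 124.] size [132. 101.] ang 19.8 z 61.2
top z60 [522. 278.] area 793 c [ 456. -577.] size [ 48. 158.] ang 0.6 z 55.0
top z48 [517. 215.] area 5746 c [ 620. -564.] size [240. 274.] ang 89.5 z 49.7
top z48 [314. 183.] area 482 c [684. -40.] size [99. 97.] ang 0.4 z 48.3
top z48 [ 35. 319.] area 1341 c [319. 664.] size [107. 132.] ang 89.6 z 49.5
top z48 [ 33. 381.] area 1273 c [159. 664.] size [106. 133.] ang 89.4 z 49.7
top z100 [428. 178.] area 1278 c [ 761. -297.] size [306. 155.] ang 28.4 z 99.3
top z100 [ 57. 222.] area 305 c [565. 595.] size [200.  13.] ang 2.8 z 102.9
top z100 [158. 292.] area 916 c [404. 333.] size [88. 88.] ang 89.5 z 100.6
top bluetop [194. 208.] area 575 c [598. 224.] size [162.  17.] ang 10.0 z 277.8
scene roof [536.  94.] area 2560 c [ 26. -10.] size [145. 115.] ang 63.5 z 279.4
scene roof [300. 349.] area 21912 c [660. 351.] size [331. 201.] ang 10.4 z 279.8
scene z60 [284. 252.] area 2329 c [623. 123.] size [131. 103.] ang 19.9 z 60.4
scene z48 [221.  30.] area 5222 c [ 595. -579.] size [276. 328.] ang 89.3 z 49.3
scene z48 [171. 139.] area 206 c [ 821. -262.] size [ 14. 235.] ang 80.7 z 46.3
scene z48 [241. 200.] area 545 c [688. -41.] size [99. 98.] ang 27.4 z 47.1
scene z48 [548. 413.] area 302 c [187. 619.] size [26. 66.] ang 88.9 z 49.0
scene z100 [196. 106.] area 1339 c [ 768. -298.] size [310. 154.] ang 25.8 z 99.0
scene z100 [406. 310.] area 1140 c [406. 333.] size [87. 89.] ang 15.0 z 99.5
scene bluetop [309. 271.] area 774 c [600. 225.] size [161.  16.] ang 10.1 z 276.6
```

>>> {"api": "play_rows", "payload": {
  "targets": [
    {"linear": [-240, -206, 0], "turn": -0.21},
    {"linear": [-240, -206, 0], "turn": -0.21},
    {"linear": [-240, -206, 0], "turn": -0.21},
    {"linear": [-240, -206, 0], "turn": -0.21},
    {"linear": [-240, -206, 0], "turn": -0.21},
    {"linear": [-480, -412, 0], "turn": -0.42},
    {"linear": [-480, -412, 0], "turn": -0.42},
    {"linear": [-480, -412, 0], "turn": -0.42},
    {"linear": [-480, -412, 0], "turn": -0.42},
    {"linear": [-480, -412, 0], "turn": -0.42},
    {"linear": [-480, -412, 0], "turn": -0.42},
    {"linear": [-480, -412, 0], "turn": -0.42},
    {"linear": [-480, -412, 0], "turn": -0.42}
  ],
  "hand": 60
}}

```text
t: 1.72
eef_pos: [516.2, 93.0, 292.2]
tcp_rot: [3.141, -0.0, -2.962]
ft_force: [0.0, -0.2, 0.5]
opening: 0.631
```

>>> {"api": "play_rows", "payload": {
  "targets": [
    {"linear": [0, 0, 50]},
    {"linear": [0, 0, 100]},
    {"linear": [0, 0, 150]},
    {"linear": [0, 0, 180]},
    {"linear": [0, 0, 196]},
    {"linear": [0, 0, 196]},
    {"linear": [-8, 0, 196]},
    {"linear": [-16, 0, 196]},
    {"linear": [-24, 0, 196]},
    {"linear": [-32, 0, 196]},
    {"linear": [-40, 0, 196]},
    {"linear": [-48, 0, 196]},
    {"linear": [-56, 0, 196]},
    {"linear": [-64, 0, 196]}
  ]
}}

```text
validation failed for argument at $.ta...
```

```bash
cat > look.py <<'E'
import sys
from h import *
i=sys.argv[1]
O=np.array([660.8,341.2]);ex=np.array([-.178,.984]);ey=np.array([-.984,-.178])
for n in("top","scene"):
    p,d=env.read_camera(n);cv2.imwrite(f"pics/{n}{i}.png",p[:,:,::-1]);X=world(n,d);z=X[...,2]
    r=X[...,:2]-O;cx=r@ex;cy=r@ey
    hsv=cv2.cvtColor(p,cv2.COLOR_RGB2HSV)
    m=(d>0)&(z>52)&(z<68)&(cx>-400)&(cx<-115)&(cy>-300)&(cy<200)
    b=(hsv[...,0]>100)&(hsv[...,0]<125)&(hsv[...,1]>110)&(z>268)&(z<284)
    for nm,q in(("carton",m),("door",b)):
        k,l,st,ce=cv2.connectedComponentsWithStats(q.astype(np.uint8))
        if k<2: continue
        j=1+np.argmax(st[1:,4])
        pts=np.c_[cx[l==j],cy[l==j]].astype(np.float32);R=cv2.minAreaRect(pts)
        print(n,nm,'px',ce[j].round(),'cup c',np.round(R[0]),np.round(R[1]),round(R[2],1),'ext',pts.min(0).round(),pts.max(0).round())
s=env.state();r=np.array(s['eef_pos'][:2])-O
print('t',s['t'],'tcp cup',(r@ex).round(1),(r@ey).round(1),s['eef_pos'][2],'F',np.round(s['ft_force'],1))
E
python3 look.py 1
```

```text
top carton px [248. 202.] cup c [-206.   80.] [101. 131.] 9.6 ext [-264.    7.] [-149.  137.]
top door px [194. 208.] cup c [-104.   83.] [162.  17.] 89.9 ext [-112.    2.] [-95. 164.]
scene carton px [284. 252.] cup c [-208.   77.] [102. 132.] 9.3 ext [-269.    4.] [-152.  148.]
scene door px [309. 271.] cup c [-103.   80.] [161.  16.] 89.9 ext [-111.   -0.] [-95. 161.]
t 1.825 tcp cup -218.4 186.4 292.3442762965659 F [-0.5 -0.2 -0.3]
```

The cupboard frame agrees with both views. The move call was refused because each row has to include a turn, so I'll resend it.

>>> {"api": "play_rows", "payload": {
  "targets": [
    {"linear": [0, 0, 50], "turn": 0},
    {"linear": [0, 0, 100], "turn": 0},
    {"linear": [0, 0, 150], "turn": 0},
    {"linear": [0, 0, 180], "turn": 0},
    {"linear": [0, 0, 196], "turn": 0},
    {"linear": [0, 0, 196], "turn": 0},
    {"linear": [-8, 0, 196], "turn": 0},
    {"linear": [-16, 0, 196], "turn": 0},
    {"linear": [-24, 0, 196], "turn": 0},
    {"linear": [-32, 0, 196], "turn": 0},
    {"linear": [-40, 0, 196], "turn": 0},
    {"linear": [-48, 0, 196], "turn": 0},
    {"linear": [-56, 0, 196], "turn": 0},
    {"linear": [-64, 0, 196], "turn": 0}
  ]
}}

```text
t: 3.58
eef_pos: [580.5, 103.3, 96.2]
tcp_rot: [3.141, -0.0, -2.963]
ft_force: [-4.5, -1.0, 2.7]
opening: 0.629
```

```bash
python3 look.py 2
```

```text
top carton px [249. 181.] cup c [-217.   18.] [ 79. 102.] 88.7 ext [-268.  -21.] [-166.   59.]
top door px [194. 208.] cup c [-104.   83.] [162.  17.] 89.8 ext [-113.    2.] [-95. 165.]
scene carton px [265. 256.] cup c [-219.   34.] [119. 103.] 89.8 ext [-271.  -25.] [-167.   94.]
scene door px [309. 271.] cup c [-103.   80.] [162.  17.] 89.8 ext [-112.   -0.] [-95. 161.]
t 3.675 tcp cup -219.9 120.6 96.21526598363431 F [-0.2  0.1 -0.2]
```

>>> {"api": "play_rows", "payload": {
  "targets": [
    {"linear": [-6, 0, 0], "turn": 0},
    {"linear": [-15, 0, 0], "turn": 0},
    {"linear": [-25, 0, 0], "turn": 0},
    {"linear": [-35, 0, 0], "turn": 0},
    {"linear": [-45, 0, 0], "turn": 0},
    {"linear": [-55, 0, 0], "turn": 0},
    {"linear": [-65, 0, 0], "turn": 0},
    {"linear": [-75, 0, 0], "turn": 0},
    {"linear": [-85, 0, 0], "turn": 0},
    {"linear": [-95, 0, 0], "turn": 0},
    {"linear": [-105, 0, 0], "turn": 0},
    {"linear": [-115, 0, 0], "turn": 0},
    {"linear": [-125, 0, 0], "turn": 0},
    {"linear": [-135, 0, 0], "turn": 0},
    {"linear": [-145, 0, 0], "turn": 0},
    {"linear": [-152, 0, 0], "turn": 0},
    {"linear": [-156, 0, 0], "turn": 0},
    {"linear": [-158, 0, 0], "turn": 0},
    {"linear": [-150, 0, 0], "turn": 0},
    {"linear": [-140, 0, 0], "turn": 0}
  ]
}}

```text
t: 6.18
eef_pos: [717.2, 128.0, 96.4]
tcp_rot: [3.142, 0.001, -2.963]
ft_force: [0.2, 0.3, 0.0]
opening: 0.634
```

```bash
python3 look.py 3
```

```text
top carton px [240. 118.] cup c [-219. -141.] [ 77. 102.] 90.0 ext [-270. -180.] [-168. -103.]
top door px [193. 204.] cup c [-104.   82.] [ 17. 160.] 0.1 ext [-112.    2.] [-95. 162.]
scene carton px [204. 288.] cup c [-219. -116.] [131. 102.] 89.9 ext [-270. -182.] [-168.  -50.]
scene door px [309. 271.] cup c [-103.   80.] [161.  16.] 89.6 ext [-112.   -0.] [-95. 161.]
t 6.275 tcp cup -219.9 -17.1 96.50114571806661 F [-0.4  0.7 -0.4]
```

The carton is square to the cupboard at cup y -181…-50, clear of the door's sweep. I'll raise the hand, close the fingers and approach the press point.

>>> {"api": "play_rows", "payload": {
  "hand": 0,
  "targets": [
    {"linear": [10, 0, -60], "turn": 0},
    {"linear": [20, 0, -120], "turn": 0},
    {"linear": [35, 0, -180], "turn": 0},
    {"linear": [47, 20, -217], "turn": 0},
    {"linear": [47, 50, -217], "turn": 0},
    {"linear": [47, 70, -217], "turn": 0},
    {"linear": [47, 80, -217], "turn": 0},
    {"linear": [47, 80, -217], "turn": 0},
    {"linear": [47, 80, -217], "turn": 0},
    {"linear": [47, 80, -217], "turn": 0}
  ]
}}

```text
t: 7.52
eef_pos: [657.6, 197.7, 313.0]
tcp_rot: [-3.142, -0.0, -2.964]
ft_force: [-0.1, -0.1, 0.3]
opening: 0.006
```

```bash
python3 look.py 4
```

```text
top carton px [242. 129.] cup c [-219. -113.] [133. 102.] 90.0 ext [-270. -180.] [-168.  -46.]
top door px [191. 195.] cup c [-102.   56.] [4. 8.] 80.8 ext [-106.   54.] [-98.  59.]
scene carton px [207. 285.] cup c [-219. -116.] [132. 103.] 89.7 ext [-271. -182.] [-167.  -50.]
scene door px [325. 263.] cup c [-103.  112.] [98. 16.] 89.5 ext [-112.   63.] [-95. 161.]
t 7.625 tcp cup -140.4 28.7 313.1629498396574 F [ 0.  -0.1 -0.1]
```

>>> {"api": "play_rows", "payload": {
  "targets": [
    {"linear": [0, 5, 0], "turn": 0},
    {"linear": [0, 10, 0], "turn": 0},
    {"linear": [0, 13, 0], "turn": 0},
    {"linear": [0, 14, 0], "turn": 0},
    {"linear": [0, 15, 0], "turn": 0},
    {"linear": [0, 16, 0], "turn": 0},
    {"linear": [0, 17, 0], "turn": 0},
    {"linear": [0, 18, 0], "turn": 0},
    {"linear": [0, 18, 0], "turn": 0}
  ]
}}

```text
t: 8.75
eef_pos: [654.2, 216.0, 313.2]
tcp_rot: [-3.141, 0.0, -2.963]
ft_force: [0.6, -2.3, 0.8]
opening: 0.003
```

>>> {"api": "play_rows", "payload": {
  "targets": [
    {"linear": [0, 0.5, 0], "turn": 0},
    {"linear": [0, 1, 0], "turn": 0},
    {"linear": [0, 1.5, 0], "turn": 0},
    {"linear": [0, 2, 0], "turn": 0},
    {"linear": [0, 2, 0], "turn": 0}
  ]
}}

```text
t: 9.38
eef_pos: [654.0, 218.1, 313.3]
tcp_rot: [-3.142, 0.001, -2.963]
ft_force: [4.6, -3.7, -0.4]
opening: 0.004
```

>>> {"api": "play_rows", "payload": {
  "targets": [
    {"linear": [0, 0.5, 0], "turn": 0},
    {"linear": [0, 1, 0], "turn": 0},
    {"linear": [0, 1, 0], "turn": 0},
    {"linear": [0, 1, 0], "turn": 0}
  ]
}}

```text
t: 9.88
eef_pos: [653.9, 219.1, 313.3]
tcp_rot: [-3.142, 0.001, -2.963]
ft_force: [5.1, -3.7, 0.1]
opening: 0.003
```

>>> {"api": "play_rows", "payload": {
  "targets": [
    {"linear": [0, 0.5, 0], "turn": 0},
    {"linear": [0, 1, 0], "turn": 0},
    {"linear": [0, 1, 0], "turn": 0},
    {"linear": [0, 1, 0], "turn": 0}
  ]
}}

```text
t: 10.38
eef_pos: [653.8, 219.9, 313.3]
tcp_rot: [-3.141, 0.001, -2.964]
ft_force: [5.1, -4.8, -0.7]
opening: 0.004
```

>>> {"api": "play_rows", "payload": {
  "targets": [
    {"linear": [0, 0.5, 0], "turn": 0},
    {"linear": [0, 1, 0], "turn": 0},
    {"linear": [0, 1, 0], "turn": 0},
    {"linear": [0, 1, 0], "turn": 0}
  ]
}}

```text
t: 10.88
eef_pos: [653.7, 220.2, 313.3]
tcp_rot: [-3.14, 0.001, -2.964]
ft_force: [5.5, -9.1, -1.3]
opening: 0.001
```

>>> {"api": "play_rows", "payload": {
  "targets": [
    {"linear": [0, -10, 0], "turn": 0},
    {"linear": [0, -40, 0], "turn": 0},
    {"linear": [0, -80, 0], "turn": 0},
    {"linear": [-20, -120, 0], "turn": 0},
    {"linear": [-60, -140, 0], "turn": 0},
    {"linear": [-100, -140, 0], "turn": 0},
    {"linear": [-120, -140, 0], "turn": 0},
    {"linear": [-120, -140, 0], "turn": 0},
    {"linear": [-120, -140, 0], "turn": 0},
    {"linear": [-120, -140, 0], "turn": 0},
    {"linear": [-120, -140, 0], "turn": 0},
    {"linear": [-120, -140, 0], "turn": 0},
    {"linear": [-120, -140, 0], "turn": 0},
    {"linear": [-120, -140, 0], "turn": 0},
    {"linear": [-120, -140, 0], "turn": 0},
    {"linear": [-120, -140, 0], "turn": 0},
    {"linear": [-120, -140, 0], "turn": 0},
    {"linear": [-120, -140, 0], "turn": 0},
    {"linear": [-120, -140, 0], "turn": 0},
    {"linear": [-120, -140, 0], "turn": 0}
  ]
}}

```text
t: 13.38
eef_pos: [796.2, 104.6, 313.3]
tcp_rot: [3.142, 0.0, -2.963]
ft_force: [0.2, -0.1, 1.1]
opening: 0.004
```

>>> {"api": "play_rows", "payload": {
  "targets": [
    {"linear": [0, 0, 0], "turn": 0},
    {"linear": [0, 0, 0], "turn": 0},
    {"linear": [0, 0, 0], "turn": 0},
    {"linear": [0, 0, 0], "turn": 0},
    {"linear": [0, 0, 0], "turn": 0},
    {"linear": [0, 0, 0], "turn": 0},
    {"linear": [0, 0, 0], "turn": 0},
    {"linear": [0, 0, 0], "turn": 0}
  ]
}}

```text
t: 14.38
eef_pos: [796.2, 104.6, 313.2]
tcp_rot: [3.142, 0.0, -2.963]
ft_force: [0.9, 0.5, 0.4]
opening: 0.002
```

```bash
python3 look.py 5
```

```text
top carton px [230. 114.] cup c [-200. -161.] [28. 44.] 82.4 ext [-221. -177.] [-177. -149.]
top door px [200. 241.] cup c [-108.  150.] [34. 10.] 67.4 ext [-114.  134.] [-98. 167.]
scene carton px [209. 288.] cup c [-219. -116.] [132. 103.] 90.0 ext [-271. -182.] [-168.  -50.]
scene door px [308. 250.] cup c [-141.   95.] [159.  17.] 61.5 ext [-184.   21.] [-96. 168.]
t 14.475 tcp cup -256.9 -91.1 313.2579443011187 F [-0.6  0.2 -0.5]
```

View pics/top5.png

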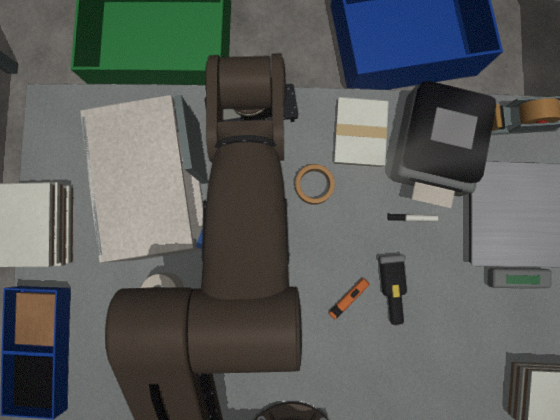

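The scene view shows the door ajar at about 0.49 rad, with its edge at cup (-184…-172, 21). In the top view the arm hides it, but the carton and the other items haven't moved. Next I'll bring the fingertips in behind the edge.

>>> {"api": "play_rows", "payload": {
  "targets": [
    {"linear": [10, 40, 0], "turn": 0},
    {"linear": [20, 80, 0], "turn": 0},
    {"linear": [30, 110, 0], "turn": 0},
    {"linear": [40, 122, 0], "turn": 0},
    {"linear": [40, 122, 0], "turn": 0},
    {"linear": [55, 122, 0], "turn": 0},
    {"linear": [75, 122, 0], "turn": 0},
    {"linear": [95, 122, 0], "turn": 0},
    {"linear": [110, 122, 0], "turn": 0},
    {"linear": [120, 122, 0], "turn": 0},
    {"linear": [126, 122, 0], "turn": 0},
    {"linear": [126, 122, 0], "turn": 0}
  ]
}}

```text
t: 15.98
eef_pos: [650.7, 202.0, 313.3]
tcp_rot: [3.142, 0.0, -2.964]
ft_force: [0.1, 0.8, -0.1]
opening: 0.003
```

```bash
python3 look.py 6
```

```text
top carton px [242. 131.] cup c [-219. -113.] [134. 102.] 90.0 ext [-270. -180.] [-168.  -46.]
scene carton px [207. 285.] cup c [-219. -116.] [131. 103.] 89.9 ext [-271. -182.] [-167.  -50.]
scene door px [343. 252.] cup c [-110.  150.] [32. 15.] 62.9 ext [-114.  133.] [-96. 168.]
t 16.075 tcp cup -135.0 34.5 313.14111442152995 F [-0.1  0.3 -0.2]
```

View pics/scene6.png

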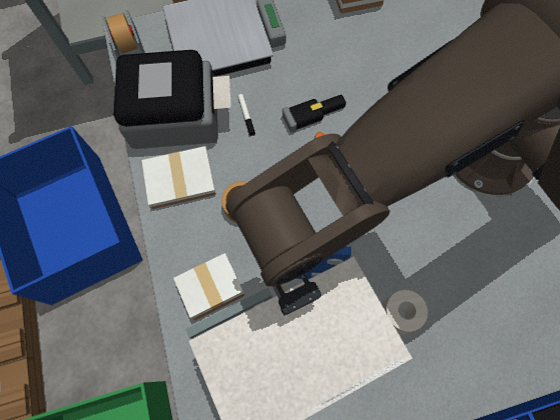

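The scene view shows the gripper over the roof's front edge near (300,290) with the fingers behind the blue door, and no contact force. I'll swing the door slowly along its arc.

>>> {"api": "play_rows", "payload": {
  "targets": [
    {"linear": [4, -4, 0], "turn": 0},
    {"linear": [7, -9, 0], "turn": 0},
    {"linear": [9, -13, 0], "turn": 0},
    {"linear": [11, -18, 0], "turn": 0},
    {"linear": [13, -22, 0], "turn": 0},
    {"linear": [15.5, -26.5, 0], "turn": 0},
    {"linear": [18, -30.5, 0], "turn": 0},
    {"linear": [21, -34.5, 0], "turn": 0},
    {"linear": [24, -38.5, 0], "turn": 0},
    {"linear": [27, -42.5, 0], "turn": 0},
    {"linear": [30, -46, 0], "turn": 0},
    {"linear": [33.5, -50, 0], "turn": 0},
    {"linear": [37, -53.5, 0], "turn": 0},
    {"linear": [40.5, -57, 0], "turn": 0},
    {"linear": [44.5, -60, 0], "turn": 0},
    {"linear": [48.5, -63.5, 0], "turn": 0},
    {"linear": [52.5, -66.5, 0], "turn": 0},
    {"linear": [56.5, -69.5, 0], "turn": 0}
  ]
}}

```text
t: 18.32
eef_pos: [607.0, 123.7, 313.3]
tcp_rot: [3.141, -0.0, -2.963]
ft_force: [-1.1, 2.7, 1.2]
opening: 0.005
```

```bash
python3 look.py 7
```

```text
top carton px [242. 131.] cup c [-219. -113.] [102. 135.] 0.2 ext [-270. -180.] [-168.  -45.]
top door px [242. 223.] cup c [-200.  131.] [62. 14.] 7.2 ext [-230.  124.] [-169.  139.]
scene carton px [207. 285.] cup c [-219. -116.] [132. 102.] 90.0 ext [-270. -182.] [-167.  -50.]
scene door px [335. 237.] cup c [-145.  150.] [100.  17.] 21.4 ext [-194.  131.] [-96. 175.]
t 18.425 tcp cup -204.7 91.7 313.2905294911036 F [-0.   0.4  0.5]
```

>>> {"api": "play_rows", "payload": {
  "targets": [
    {"linear": [4, -2, 0], "turn": 0},
    {"linear": [8, -4.5, 0], "turn": 0},
    {"linear": [11.5, -6.5, 0], "turn": 0},
    {"linear": [15.5, -8.5, 0], "turn": 0},
    {"linear": [20, -10.5, 0], "turn": 0},
    {"linear": [24, -12.5, 0], "turn": 0},
    {"linear": [28, -14, 0], "turn": 0},
    {"linear": [32, -15.5, 0], "turn": 0},
    {"linear": [36, -16.5, 0], "turn": 0},
    {"linear": [40, -17.5, 0], "turn": 0},
    {"linear": [44, -18, 0], "turn": 0},
    {"linear": [47, -19, 0], "turn": 0},
    {"linear": [50, -19.5, 0], "turn": 0},
    {"linear": [53, -20, 0], "turn": 0},
    {"linear": [55, -20, 0], "turn": 0},
    {"linear": [56, -20, 0], "turn": 0},
    {"linear": [57, -20, 0], "turn": 0},
    {"linear": [57, -20, 0], "turn": 0}
  ]
}}

```text
t: 20.68
eef_pos: [554.7, 94.0, 313.2]
tcp_rot: [-3.142, -0.0, -2.963]
ft_force: [-0.9, 3.7, 3.7]
opening: 0.004
```

```bash
python3 look.py 8
```

```text
top carton px [242. 131.] cup c [-219. -113.] [134. 101.] 89.7 ext [-270. -180.] [-169.  -46.]
top door px [201. 250.] cup c [-106.  172.] [15. 19.] 81.4 ext [-116.  165.] [-96. 181.]
scene carton px [207. 285.] cup c [-219. -116.] [103. 132.] 0.1 ext [-270. -182.] [-167.  -50.]
scene door px [348. 241.] cup c [-122.  171.] [17. 55.] 86.8 ext [-149.  161.] [-94. 180.]
t 20.775 tcp cup -224.3 148.4 313.1537909593781 F [-1.4  2.4  4.6]
```

The door is near square. I'll withdraw off its inner face and raise the hand.

>>> {"api": "play_rows", "payload": {
  "targets": [
    {"linear": [-2, 0, 0], "turn": 0},
    {"linear": [-8, 0, 0], "turn": 0},
    {"linear": [-25, 0, 0], "turn": 0},
    {"linear": [-50, 0, 0], "turn": 0},
    {"linear": [-70, 0, -20], "turn": 0},
    {"linear": [-90, 0, -60], "turn": 0},
    {"linear": [-120, 0, -100], "turn": 0},
    {"linear": [-160, 0, -120], "turn": 0},
    {"linear": [-200, 0, -120], "turn": 0},
    {"linear": [-230, 0, -120], "turn": 0},
    {"linear": [-230, 0, -120], "turn": 0},
    {"linear": [-230, 0, -120], "turn": 0},
    {"linear": [-230, 0, -120], "turn": 0},
    {"linear": [-230, 0, -120], "turn": 0}
  ]
}}

```text
t: 22.52
eef_pos: [780.6, 134.8, 434.1]
tcp_rot: [-3.141, 0.001, -2.963]
ft_force: [0.3, 0.0, 0.6]
opening: 0.004
```

```bash
python3 look.py 9
```

```text
top carton px [245. 119.] cup c [-227. -142.] [45. 13.] 6.9 ext [-249. -151.] [-204. -137.]
scene carton px [209. 289.] cup c [-218. -116.] [131. 101.] 90.0 ext [-269. -181.] [-168.  -50.]
scene door px [328. 221.] cup c [-176.  156.] [161.  17.] 9.2 ext [-256.  136.] [-96. 176.]
t 22.625 tcp cup -224.5 -81.3 433.87807525632394 F [-0.5 -0.4 -0.2]
```

View pics/scene9.png

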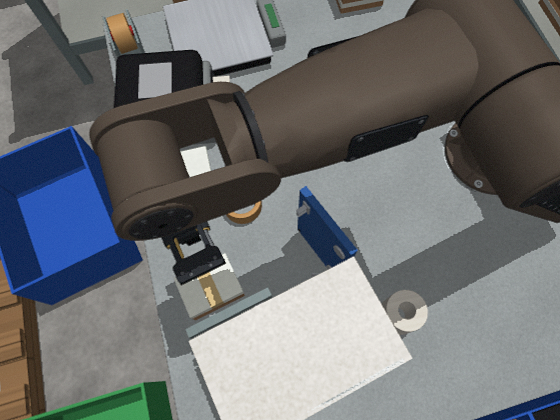

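View pics/top9.png

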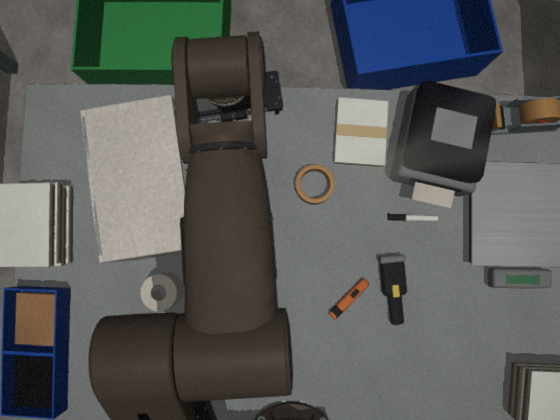

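The scene view shows the door standing out from (350,260) to (303,192) at about 81°. The carton is at (209,289) and the bystanders look untouched. I'll check that the door is holding still.

>>> {"api": "play_rows", "payload": {
  "targets": [
    {"linear": [0, 0, 0], "turn": 0},
    {"linear": [0, 0, 0], "turn": 0},
    {"linear": [0, 0, 0], "turn": 0},
    {"linear": [0, 0, 0], "turn": 0},
    {"linear": [0, 0, 0], "turn": 0},
    {"linear": [0, 0, 0], "turn": 0},
    {"linear": [0, 0, 0], "turn": 0},
    {"linear": [0, 0, 0], "turn": 0},
    {"linear": [0, 0, 0], "turn": 0},
    {"linear": [0, 0, 0], "turn": 0},
    {"linear": [0, 0, 0], "turn": 0},
    {"linear": [0, 0, 0], "turn": 0}
  ]
}}

```text
t: 24.12
eef_pos: [781.1, 134.9, 433.3]
tcp_rot: [3.142, 0.0, -2.963]
ft_force: [0.2, 0.0, -0.4]
opening: 0.004
```

```bash
python3 look.py 10
python3 - <<'E'
from h import *
O=np.array([660.8,341.2]);ex=np.array([-.178,.984]);ey=np.array([-.984,-.178])
for i in (0,):
    pass
p,d=env.read_camera("scene");X=world("scene",d);r=X[...,:2]-O;cx=r@ex;cy=r@ey;z=X[...,2]
d0=np.load("pics/scene0_d.npy");X0=world("scene",d0);r0=X0[...,:2]-O
for nm,cxx,cyy,zz in(("before",r0@ex,r0@ey,X0[...,2]),("now",cx,cy,z)):
    m=(zz>270)&(zz<279)&(cxx<-97)&(cxx>-125)&(cyy<-20)&(cyy>-150); 
    for a in(-150,-100,-60):
        q=m&(cyy>=a)&(cyy<a+40); print(nm,a,q.sum(),np.percentile(cxx[q],3).round(1) if q.sum() else None)
E
```

```text
top carton px [249. 117.] cup c [-239. -143.] [26. 14.] 30.4 ext [-249. -154.] [-224. -139.]
scene carton px [209. 289.] cup c [-218. -116.] [131. 102.] 89.7 ext [-269. -181.] [-167.  -50.]
scene door px [328. 221.] cup c [-176.  156.] [161.  17.] 9.2 ext [-257.  136.] [-96. 176.]
t 24.225 tcp cup -224.4 -81.6 433.25567517303256 F [ 0.7 -0.1  0.7]
before -150 170 -110.3
before -100 170 -110.7
before -60 162 -110.7
now -150 169 -110.3
now -100 168 -110.7
now -60 169 -110.7
```

```bash
python3 -c "
from cell import env
print(env.job_done())"
```

```text
the job is handed in; nothing more can be done
None
```

The blue door is open at about 81° (1.41 rad), above the 72° limit but short of fully square. The job was handed in at about 24 s; no verdict is reported.

- **What I did:** I slid the carton about 190 mm along the bench to in front of the grey door with two low fingertips. I then pressed the blue door to its firm stop, with the last reading about 10 N. It sprang ajar to about 0.49 rad once the fingers were away. I swung it open from behind its free edge and withdrew.
- **Last checks:**
  - The door angle was the same in two views 1.6 s apart.
  - The grey door's face was unchanged to within 0.1 mm.
  - The carton lay flat with its nearest side 50 mm on the grey side of the door gap, well clear of the blue door.
  - The fingers were clear of everything and the wrist force was about zero.
- **What disagreed:** The door looked close to 90° while the fingers held it, but about 81° after they left. The early view was partly hidden, so I can't say whether it moved back; I left it as it was.
- **What I checked only by eye:** I compared the bystander items in the pictures and did not measure them again. In the last views the arm hid part of the bench from each camera.

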